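# Push the carton home between the freshly painted rails

### The arm

A 6-joint arm with a two-finger parallel gripper is mounted at the origin on the work surface. World frame = base frame: x ahead of the robot, y to its left, z up, the work surface at z = 0. Lengths are in mm, angles in rad, forces in N, time in s.
With the tool pointing down it reaches from about 275 to 1000 mm from the base axis. Payload 8.4 kg.
Tool frame: the origin (TCP) lies at the very end of the fingers, on their centre line; the grasp point (between the pads) lies 19 mm behind it; z points along the fingers, y is the direction in which the jaws open and shut (so a half turn about z gives the same grasp; the last joint's range is limited). The gripper opens to 85 mm and grips with 20 to 120 N. Pads are 22 mm wide; open, the fingers measure 114 mm over their backs; the gripper's body (76 mm by 85 mm) begins 54 mm behind the grasp point. The pads swing forward as they close: fully open they stand 13 mm farther back than shut.
Start: joints at [1.186, 0.353, 1.633, -0, 1.155, -0.002], TCP at [233.448, 579.767, 231.281] pointing down, gripper open.
Joint ranges: [-2.63, 2.63], [-0.92, 2.1], [0.06, 2.66], [-1.3, 4.44], [0, 2.69], [-3.02, 3.02]. Speed limits (rad/s): [2.22, 2.22, 2.79, 3.14, 3.14, 3.14].

### API

Orientations are given as [roll, pitch, yaw] about the fixed x, y, z axes, in that order (R = Rz(yaw) Ry(pitch) Rx(roll)).
In Python, from rig import r gives the robot as it stands.
- The arm moves only by the tool move_arm, never from a script. Its argument "increments" is a list of rows, each an object of numbers: "tx", "ty", "tz": the shift along the tool's x, y, z in cm; "rx", "ry", "rz": the turn, a rotation vector about the tool's x, y, z in degrees; "gripper": the gripper's target within -1 to 1 (fully open at 1, half-way at 0, shut at -1). A call has 1 to 12 rows; each row shifts and turns the commanded pose from where the row before left it, along the tool's axes as they then stand; what a row does not reach is not made up. A row lasts 1/10 s, in which the tool goes at most 50 mm and 8.59 degrees, less where a joint would pass 70% of its speed; a pose out of reach is approached as far as the arm can. A call is refused whole if a number of a shift passes 5 or a number of a turn 8.59, either way. A call with a gripper value outside its range is refused whole. The fingers move at their own pace and stop on an object; "squeeze" is the grip in N (left out, the last holds). Time passes only in rows, so rows that do not move let the fingers close. It gives the time, the measured TCP pose, the force and the opening at its end, in the units of the state.
- r.sense(): the state, without advancing time (a new reading comes with each control period).
- r.grab_frame(name): name is "scene" or "top" or "wrist"; returns (picture, depth): 420x560x3 uint8, red, green, blue; 420x560 float32, mm along the optical axis (not along the pixel's ray), 0 where there is no reading.
- r.camera_model(name): a dict with "fx", "fy", "cx", "cy" (pixels), "R" (3x3) and "t" (3): a world point X has camera coordinates R X + t; the wrist camera has in their place "hand_eye" (4x4, takes a point from camera to tool coordinates, whose origin is the TCP and whose axes are the flange's). Camera axes: x right, y down, z forward; pixel columns grow to the right and rows downward; lengths in mm; the calibration is good to about 2 mm. A picture is of the moment at which its call begins: read the wrist's pose just before it. camera_model takes no time and is no camera call.
- r.sign_off(): hands the job in, once; it reports no verdict.
Trained networks look in the newest picture that a camera, given by its name, has taken for a name from the list of things; names that differ only in an ending like _2 or _b are one class to them, and where a whole thing is asked for, a point or a joint stands for the part that bears it (a point fixed in the world has none). Each returns a list of dicts, best first, with "confidence" (0 to 1); they miss things now and then, are a little off and sometimes report something else, mostly with a low value. They report only what shows in the picture. A call takes as long as a camera call. They do not tell look-alikes from the thing itself.
- r.cut_out(query, camera): "mask" (420x560 bool, what is visible of it) and "bbox" ([left, top, right, bottom] in pixels, round what is visible of it).
- r.place_of(query, camera): "location" ([row, column] in pixels: a listed point, or the origin of a listed thing).
The state is a dict: "clock": time; "qpos": joint angles; "qvel": joint speeds; "joint_efforts": joint torques, N m; "eef_pos": TCP position; "tcp_rot": TCP orientation; "contact_force": force on the tool from outside, world axes, zero at the start; "wrist_torque": the same for the moment, N m; "opening": opening from 0.0 (shut) to 1.0 (fully open).
Only numpy, scipy, OpenCV 4.12 (cv2) and the standard library are available. Lean on these libraries where they do the work, as an engineer would, in place of code of your own. Each camera call takes 0.05 s, during which the arm holds its last target. There are 200 camera calls.

### The job

The cardboard carton stands askew in front of the lane between the two freshly painted orange rails: push it with the fingers down the lane until it rests against the blue end stop, without the carton or the robot ever touching either rail. Only push it along the board, do not lift, carry or tip it, and leave everything else on the table where it is; then take the hand away.

Things in the scene. Friction and masses are not known exactly. Their poses are not given: they have to be found in the camera images.
- lane: fixed grey feed board, 540 x 200 x 12 mm, x = -240 to +300. Origin on the table (board top 12 mm above it), on the lane's centre line. +x is the pushing direction, roughly to the robot's right (world -y within 0.3 rad); +y roughly away from the robot. Plain and open up to x = -30 (white line), where the lane starts: 110 mm wide (y = -55 to +55), up to the blue stop's face at x = +215
- rail_far: fixed, freshly painted orange guide rail on the board, 250 mm long, 12 mm thick, 20 mm high (top 32 mm above the table), along the lane side away from the robot (board y = +55 to +67 mm, x = -30 to +220 mm). Origin: centre of its underside, axes as the board's. Must not be touched
- rail_near: the same rail on the side nearer the robot (board y = -67 to -55 mm, x = -30 to +220 mm). Must not be touched
- stop: fixed blue end stop across the lane, 16 mm thick, 106 mm wide, 35 mm high (top 47 mm above the table). Origin: centre of its underside; its face towards the lane's mouth lies 8 mm from the origin, at board x = +215 mm. It may be touched
- carton: closed rigid cardboard carton, 110 (its x, to go along the lane) x 90 (y) x 70 mm tall, 0.3 to 0.6 kg, loose on the plain part of the board before the lane, up to 20 mm off centre and turned up to 0.3 rad. Origin: centre of its underside. Straight in the lane it has 10 mm free each side; home, its origin is at board x = +160 mm. Slides with ordinary friction
- weight_stop: white round plaster weight, 60 mm across, 35 mm high, standing on the feed board behind the blue stop; origin at the centre of its underside. A bystander: leave alone
- weight_far: white round plaster weight, 68 mm across, 45 mm high, on the table beside the far rail, about half way down the lane; origin at the centre of its underside. A bystander: leave alone
- weight_end: white round plaster weight, 64 mm across, 30 mm high, on the table beside the far rail, near the stop end of the lane; origin at the centre of its underside. A bystander: leave alone
- glue: red glue bottle with yellow label and black cap, 64 mm across, 190 mm tall, standing on the table to the robot's right; origin at the centre of its underside. A bystander: leave alone
- water: clear bottle with blue cap, 64 mm across, 200 mm tall, standing on the table to the robot's right; origin at the centre of its underside. A bystander: leave alone
- phone: black phone, 75 x 150 x 9 mm, lying flat on the table; origin at the centre of its underside. A bystander: leave alone
- driver: screwdriver lying on the table to the robot's right; its origin lies on the tool. A bystander: leave alone
Not all that is in view belongs to the job. What is shaped like the carton but green is not meant.

How it is judged (in metres and radians):
At the end, for the whole second after the job is handed in: The carton stands flat and still on the board between the rails, its leading face within 6 mm of the blue stop, within 0.15 rad of the lane's direction (x of carton in the frame of lane between 0.154 and 0.163 m and y of carton in the frame of lane between -0.011 and 0.011 m and z of carton in the frame of lane between 0.009 and 0.015 m and angle between the x axis of carton and the x axis of lane, either way round below 0.15 rad and angle between carton's own z axis and vertical below 0.05 rad and linear speed of carton below 0.01 m/s); the robot touches nothing.
It fails at once if an orange rail is touched by the carton, the robot or anything else (over 0.2 N) (contact force between any of rail_far, rail_near and anything else above 0.2 N).
It fails at once if the carton is lifted more than 10 mm off the board (z of carton in the frame of lane above 0.022 m).
It fails at once if the carton is tipped by more than 0.2 rad or falls off the board (angle between carton's own z axis and vertical above 0.2 rad or z of carton in the frame of lane below 0.004 m).
It fails at once if a bystander is moved more than 20 mm (distance of any of weight_stop, weight_far, weight_end, glue, water, phone, driver from where it was at the start of the episode above 0.02 m).
It also fails if it takes over 70 s, if anything falls off the work surface, if the arm or the gripper's body presses on something with over 40 N, if the wrist force passes 120 N, or if a joint passes its speed limit or range.

## Working session

There is one attempt and no reset: what is moved stays moved. The work goes in short steps, Python scripts to look and compute and a tool call to move; the robot and the scene stay as the last step left them, time stands still between calls to the robot, and variables do not carry over. Pictures are saved under pics/ and viewed, about 8 in all and at most 12, crops included, and the job is handed in when it is done.

Besides the shell and the picture viewer there is one more tool, called after "Request:" as name([rows], argument=value, ...), one row to a line, values as JSON. move_arm: Moves the arm, as the interface text tells. Its arguments: {"type":"object","properties":{"increments":{"type":"array","items":{"type":"object","properties":{"tx":{"type":"number"},"ty":{"type":"number"},"tz":{"type":"number"},"rx":{"type":"number"},"ry":{"type":"number"},"rz":{"type":"number"},"gripper":{"type":"number"}}}},"squeeze":{"type":"number"}},"required":["increments"]}

```bash
mkdir -p pics; ls; python3 - <<'E'
from rig import r
import cv2,numpy as np
s=r.sense();print(s)
for n in("top","scene"):
    p,d=r.grab_frame(n);cv2.imwrite(f"pics/{n}0.png",p[:,:,::-1]);np.savez(f"{n}0.npz",p=p,d=d)
    m=r.camera_model(n);print(n,m)
    for q in("carton","lane","stop","rail_far","rail_near"):
        print(q,[(x["bbox"],round(x["confidence"],2)) for x in r.cut_out(q,n)],[(x["location"],round(x["confidence"],2)) for x in r.place_of(q,n)])
E
```

```text
pics
{'clock': 0.0, 'qpos': array([ 1.18563500e+00,  3.53632887e-01,  1.63412542e+00,  7.82587785e-07,
        1.15518806e+00, -2.37026414e-03]), 'qvel': array([-0.00025513,  0.00093862, -0.00080848,  0.00014387,  0.0002266 ,
       -0.00118509]), 'joint_efforts': array([ 2.62518970e-04, -6.05251265e+01, -3.42063975e+01,  1.48395579e-04,
        9.47505527e-03, -1.24887688e-05]), 'eef_pos': array([233.25184307, 579.34133567, 230.57493708]), 'tcp_rot': array([-3.14023895e+00, -3.92418620e-06,  2.75880127e+00]), 'contact_force': array([ 0.91205287, -0.04316272,  0.73262715]), 'wrist_torque': array([-0.01673044, -0.00401347,  0.00631021]), 'opening': 0.9996614850484057}
top {'fx': 378.9533657263002, 'fy': 378.9533657263002, 'cx': 279.78305579065096, 'cy': 210.43478059932386, 'R': array([[-0.00905032, -0.99993912, -0.0063124 ],
       [-0.99265949,  0.00974543, -0.12054944],
       [ 0.12060362,  0.00517506, -0.99268725]]), 't': array([ 25.14378479, 570.0891736 , 929.85421091])}
carton [([181.4, 273.0, 225.0, 324.8], 0.95), ([132.2, 116.9, 190.4, 166.0], 0.61)] [([144.5, 167.4], 0.88), (
[... 620 characters left out ...]
[-0.22369268,  0.97463558,  0.00686149],
       [ 0.79564868,  0.18666968, -0.5762791 ],
       [-0.56294294, -0.12345008, -0.81722416]]), 't': array([ 110.76870945, -409.90479211, 1703.51468222])}
carton [([322.1, 201.4, 368.7, 243.9], 0.87), ([331.6, 149.8, 369.4, 197.4], 0.69), ([352.4, 270.7, 405.0, 323.3], 0.65)] [([302.5, 371.7], 0.68), ([178.9, 347.2], 0.64), ([161.8, 187.6], 0.33)]
lane [([192.6, 180.6, 382.3, 270.4], 0.84)] [([222.4, 297.0], 0.6)]
stop [([219.7, 182.4, 236.3, 215.7], 0.54)] [([204.3, 228.3], 0.48)]
rail_far [([218.7, 214.9, 304.1, 243.8], 0.94)] [([227.3, 259.4], 0.75)]
rail_near [([237.7, 186.3, 310.8, 208.1], 0.62)] [([227.9, 259.6], 0.71), ([199.5, 272.8], 0.62)]
```

```bash
python3 - <<'E'
import cv2
a=cv2.imread("pics/top0.png")[90:350,100:460]
cv2.imwrite("pics/c1.png",cv2.resize(a,None,fx=2.2,fy=2.2,interpolation=cv2.INTER_CUBIC))
E
```

```text
(no output)
```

View pics/c1.png

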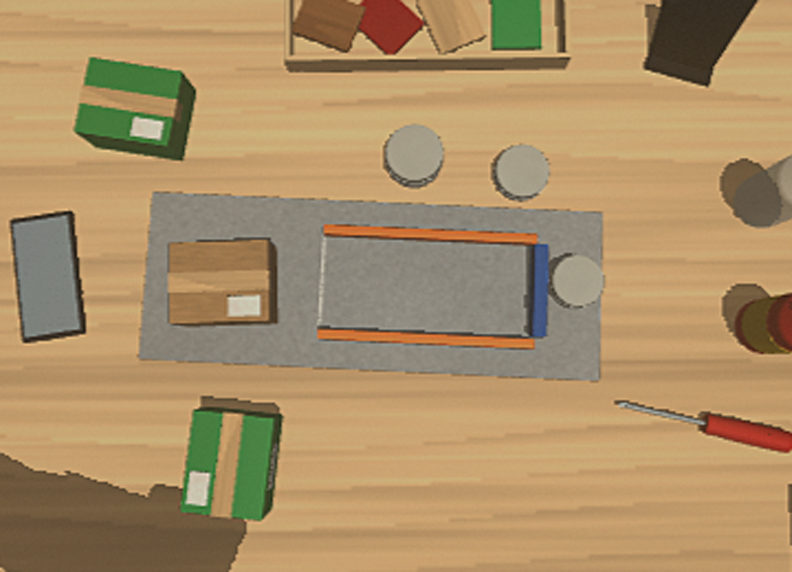

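View pics/scene0.png

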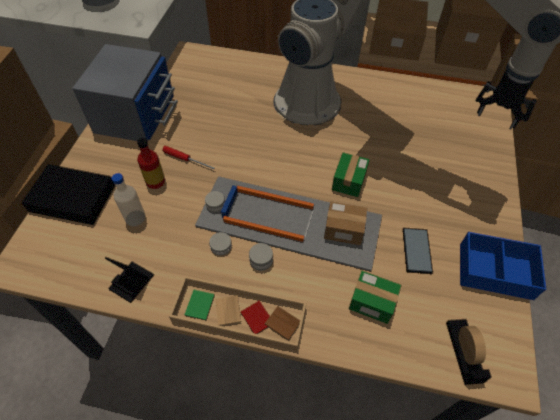

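The carton is the brown box at top px (201,218), lying on the board before the white line. The green boxes at (161,139) and (203,300) are look-alikes. The enlarged crop confirms that it is brown and the only one on the board. Next I measure the lane and carton poses.

```bash
cat >h.py <<'E'
import numpy as np,cv2
from rig import r
def plane(uv,z,m):
    "pixels (col,row) onto world plane z"
    uv=np.asarray(uv,float).reshape(-1,2)
    c=-m["R"].T@m["t"]
    d=np.c_[(uv[:,0]-m["cx"])/m["fx"],(uv[:,1]-m["cy"])/m["fy"],np.ones(len(uv))]@m["R"]
    return (c+d*((z-c[2])/d[:,2])[:,None])
def cloud(d,m):
    v,u=np.indices(d.shape)
    P=np.stack([(u-m["cx"])/m["fx"]*d,(v-m["cy"])/m["fy"]*d,d],-1)
    return (P-m["t"])@m["R"]
def rect(xy):
    (c,s,a)=cv2.minAreaRect(xy.astype(np.float32))
    b=cv2.boxPoints((c,s,a)); e=b[1]-b[0];f=b[2]-b[1]
    if np.hypot(*e)<np.hypot(*f): e=f
    if e[1]>0:e=-e
    return np.array(c),np.array(sorted(s)),np.arctan2(e[1],e[0])
E
python3 - <<'E'
from h import *
m=r.camera_model("top");f=np.load("top0.npz");p,d=f["p"],f["d"]
W=cloud(d,m);hsv=cv2.cvtColor(p,cv2.COLOR_RGB2HSV);H,S,V=[hsv[...,i].astype(int) for i in range(3)]
box=np.zeros(H.shape,bool);box[165:275,160:380]=1
org=box&(H>5)&(H<16)&(S>190)&(V>150)
blue=box&(H>105)&(H<125)&(S>120)
for n,k,z in(("far",org&(np.indices(H.shape)[0]<220),32),("near",org&(np.indices(H.shape)[0]>220),32),("stop",blue,47)):
    v,u=np.nonzero(k);print(n,k.sum(),"plane",*rect(plane(np.c_[u,v],z,m)[:,:2]),"depthz",np.median(W[k][:,2]))
k=box&(W[...,2]>72)&(W[...,2]<95)&(np.indices(H.shape)[1]<240);v,u=np.nonzero(k)
print("carton",k.sum(),rect(W[k][:,:2]),rect(plane(np.c_[u,v],82,m)[:,:2]),np.median(W[k][:,2]))
k=box&(S<40)&(V>60)&(W[...,2]<25);k=cv2.morphologyEx(k.astype(np.uint8),cv2.MORPH_OPEN,np.ones((3,3)))>0;v,u=np.nonzero(k)
print("board",rect(plane(np.c_[u,v],12,m)[:,:2]))
from scipy.spatial.transform import Rotation
print(r.camera_model("wrist"))
E
```

```text
far 131 plane [607.61743164 -20.5568161 ] [ 10.25518513 243.9682312 ] -1.6269119 depthz 31.88178828305489
near 71 plane [486.10079956 -12.48086548] [  9.9460783 242.5824585] -1.62757 depthz 32.28279249038212
stop 165 plane [ 539.6428833  -144.40463257] [ 12.56779385 103.16924286] -0.029137565 depthz 46.899626178117316
carton 1698 (array([549.55828857, 215.39007568]), array([ 90.30179596, 110.81759644]), np.float32(-1.547284)) (array([549.22424316, 214.9785614 ]), array([ 90.11961365, 111.42471313]), np.float32(-1.561449)) 82.13019429182681
board (array([550.57092285,  48.10163879]), array([197.75419617, 535.30163574]), np.float32(-1.6270331))
{'fx': 378.34105452105825, 'fy': 378.34105452105825, 'cx': 277.4240535836732, 'cy': 215.24803987856055, 'hand_eye': array([[-3.11529168e-04, -9.54448957e-01, -2.98374080e-01,
         7.72706753e+01],
       [ 9.99999904e-01, -2.05530573e-04, -3.86631095e-04,
         1.18822234e+00],
       [ 3.07694650e-04, -2.98374172e-01,  9.54448929e-01,
        -1.43043004e+02],
       [ 0.00000000e+00,  0.00000000e+00,  0.00000000e+00,
         1.00000000e+00]])}
```

Request:
move_arm([
  {"rz":7.9,"gripper":0},
  {"rz":7.9,"gripper":0},
  {"rz":7.9,"gripper":0},
  {"rz":7.9,"gripper":0},
  {"rz":7.9,"gripper":0},
  {"rz":7.9,"gripper":0},
  {"rz":7.9,"gripper":0},
  {"rz":7.9,"gripper":0},
  {"rz":8.0,"gripper":0},
  {"gripper":0},
])

```text
invalid input
```

Request:
move_arm([
  {"tx":-2.6,"ty":2.8},
  {"tx":-2.6,"ty":2.8},
  {"tx":-2.6,"ty":2.8},
  {"tx":-2.6,"ty":2.8},
  {"tx":-2.6,"ty":2.8},
  {"tx":-2.6,"ty":2.8},
  {"tx":-2.6,"ty":2.8},
  {"tx":-2.6,"ty":2.8},
  {"tx":-2.6,"ty":2.8},
  {"tx":-2.6,"ty":2.8},
  {"tx":-2.6,"ty":2.8},
  {"tx":-2.6,"ty":2.8},
])

```text
invalid input
```

Request:
move_arm([
  {},
  {},
  {},
])

```text
invalid input
```

Request:
move_arm([
  {"tx":0,"ty":0,"tz":0,"rx":0,"ry":0,"rz":7.9,"gripper":0},
])

```text
clock: 1.2
eef_pos: [233.4, 579.8, 231.3]
tcp_rot: [-3.142, -0.0, 2.62]
contact_force: [0.6, 0.2, 0.5]
opening: 0.858
```

Request:
move_arm([
  {"tx":0,"ty":0,"tz":0,"rx":0,"ry":0,"rz":7.9,"gripper":0},
  {"tx":0,"ty":0,"tz":0,"rx":0,"ry":0,"rz":7.9,"gripper":0},
  {"tx":0,"ty":0,"tz":0,"rx":0,"ry":0,"rz":7.9,"gripper":0},
  {"tx":0,"ty":0,"tz":0,"rx":0,"ry":0,"rz":7.9,"gripper":0},
  {"tx":0,"ty":0,"tz":0,"rx":0,"ry":0,"rz":7.9,"gripper":0},
  {"tx":0,"ty":0,"tz":0,"rx":0,"ry":0,"rz":7.9,"gripper":0},
  {"tx":0,"ty":0,"tz":0,"rx":0,"ry":0,"rz":7.9,"gripper":0},
  {"tx":0,"ty":0,"tz":0,"rx":0,"ry":0,"rz":8.0,"gripper":0},
  {"tx":0,"ty":0,"tz":0,"rx":0,"ry":0,"rz":0,"gripper":0},
])

```text
clock: 2.1
eef_pos: [233.5, 579.8, 231.3]
tcp_rot: [3.142, -0.0, 1.514]
contact_force: [0.2, -0.1, 0.3]
opening: 0.498
```

Request:
move_arm([
  {"tx":-2.6,"ty":2.8,"tz":0,"rx":0,"ry":0,"rz":0,"gripper":0},
  {"tx":-2.6,"ty":2.8,"tz":0,"rx":0,"ry":0,"rz":0,"gripper":0},
  {"tx":-2.6,"ty":2.8,"tz":0,"rx":0,"ry":0,"rz":0,"gripper":0},
  {"tx":-2.6,"ty":2.8,"tz":0,"rx":0,"ry":0,"rz":0,"gripper":0},
  {"tx":-2.6,"ty":2.8,"tz":0,"rx":0,"ry":0,"rz":0,"gripper":0},
  {"tx":-2.6,"ty":2.8,"tz":0,"rx":0,"ry":0,"rz":0,"gripper":0},
  {"tx":-2.6,"ty":2.8,"tz":0,"rx":0,"ry":0,"rz":0,"gripper":0},
  {"tx":-2.6,"ty":2.8,"tz":0,"rx":0,"ry":0,"rz":0,"gripper":0},
  {"tx":-2.6,"ty":2.8,"tz":0,"rx":0,"ry":0,"rz":0,"gripper":0},
  {"tx":-2.6,"ty":2.8,"tz":0,"rx":0,"ry":0,"rz":0,"gripper":0},
  {"tx":-2.6,"ty":2.8,"tz":0,"rx":0,"ry":0,"rz":0,"gripper":0},
  {"tx":-2.6,"ty":2.8,"tz":0,"rx":0,"ry":0,"rz":0,"gripper":0},
])

```text
clock: 3.3
eef_pos: [552.9, 248.6, 231.4]
tcp_rot: [3.141, -0.0, 1.521]
contact_force: [0.0, 1.1, -0.1]
opening: 0.499
```

Request:
move_arm([
  {"tx":0,"ty":0,"tz":0,"rx":0,"ry":0,"rz":0,"gripper":0},
  {"tx":0,"ty":0,"tz":0,"rx":0,"ry":0,"rz":0,"gripper":0},
])

```text
clock: 3.5
eef_pos: [552.1, 249.4, 231.1]
tcp_rot: [-3.141, -0.0, 1.517]
contact_force: [-0.1, 0.7, -0.4]
opening: 0.501
```

```bash
cat >>h.py <<'E'
from scipy.spatial.transform import Rotation as Ro
A=-1.627;U=np.array([np.cos(A),np.sin(A)]);Vv=np.array([-U[1],U[0]]);O=np.array([552.26,78.05])
def lane(xy): q=np.asarray(xy)[...,:2]-O; return np.stack([q@U,q@Vv],-1)
def wrist():
    s=r.sense();m=dict(r.camera_model("wrist"));p,d=r.grab_frame("wrist")
    T=np.eye(4);T[:3,:3]=Ro.from_euler("xyz",s["tcp_rot"]).as_matrix();T[:3,3]=s["eef_pos"]
    C=T@m["hand_eye"];m["R"]=C[:3,:3].T;m["t"]=-C[:3,:3].T@C[:3,3]
    return p,d,m,s
def masks(p):
    hsv=cv2.cvtColor(p,cv2.COLOR_RGB2HSV);H,S,V=[hsv[...,i].astype(int) for i in range(3)]
    return (H>4)&(H<17)&(S>185)&(V>130)
E
cat >look.py <<'E'
import sys
from h import *
name=sys.argv[1]
p,d,m,s=wrist();cv2.imwrite(f"pics/{name}.png",p[:,:,::-1])
W=cloud(d,m);L=lane(W)
print("tcp lane",lane(s["eef_pos"]),s["eef_pos"][2],"F",s["contact_force"],s["clock"])
k=(d>0)&(W[...,2]>77)&(W[...,2]<88)&(abs(L[...,1])<70);k=cv2.morphologyEx(k.astype(np.uint8),cv2.MORPH_OPEN,np.ones((3,3)))
n,lab,st,_=cv2.connectedComponentsWithStats(k)
k=lab==1+np.argmax(st[1:,4]);v,u=np.nonzero(k)
c,sz,a=rect(plane(np.c_[u,v],82,m)[:,:2]);print("carton lane",lane(c),"yaw",a-A,"size",sz,"bbox",u.min(),u.max(),v.min(),v.max(),"z",np.median(W[k][:,2]))
o=masks(p)&(abs(W[...,2]-32)<4)&(abs(L[...,1])<80)
for nm,sg in(("far",1),("near",-1)):
    q=o&(L[...,1]*sg>0)
    if q.sum()>50:
        v,u=np.nonzero(q);l=lane(plane(np.c_[u,v],32,m))
        f=np.polyfit(l[:,0],l[:,1],1);print(nm,q.sum(),"x",np.percentile(l[:,0],[1,99]),"y",np.percentile(l[:,1],[2,98]),"at0,slope",f[1],f[0])
E
python3 look.py w1
```

```text
tcp lane [-171.02275966   -9.79556902] 231.1091871890353 F [-0.0709915   0.7008069  -0.44002946] 3.5
carton lane [-137.93419848  -12.3621373 ] yaw 0.077388644 size [ 89.53466797 111.86209869] bbox 214 330 168 299 z 82.59596378256609
far 334 x [18.18124177 76.27969333] y [53.14696117 63.66067409] at0,slope 54.708740779339614 0.05709975995746268
near 828 x [-29.81524455  76.3932842 ] y [-68.04670765 -57.42029233] at0,slope -62.32587688145044 -0.010801091163966194
```

View pics/w1.png

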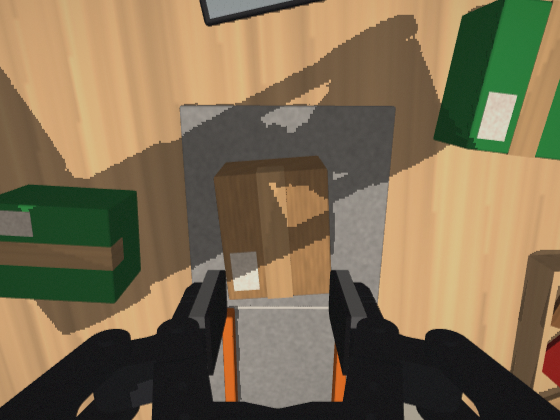

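The wrist view shows the brown carton at (272,230), with the near rail at (230,350) to the left, the far rail at (340,370) to the right, and the white line at row 307. The green boxes are clear of the path. I'll back off behind the carton and then lower.

Request:
move_arm([
  {"tx":2.5,"ty":0,"tz":0,"rx":0,"ry":0,"rz":0,"gripper":0},
  {"tx":2.5,"ty":0,"tz":0,"rx":0,"ry":0,"rz":0,"gripper":0},
  {"tx":2.5,"ty":0,"tz":0,"rx":0,"ry":0,"rz":0.1,"gripper":0},
  {"tx":0,"ty":0,"tz":3,"rx":0,"ry":0,"rz":0,"gripper":0},
  {"tx":0,"ty":0,"tz":3,"rx":0,"ry":0,"rz":0,"gripper":0},
  {"tx":0,"ty":0,"tz":3,"rx":0,"ry":0,"rz":0,"gripper":0},
  {"tx":0,"ty":0,"tz":3,"rx":0,"ry":0,"rz":0,"gripper":0},
  {"tx":0,"ty":0,"tz":3,"rx":0,"ry":0,"rz":0,"gripper":0},
  {"tx":0,"ty":0,"tz":2.5,"rx":0,"ry":0,"rz":0,"gripper":0},
  {"tx":0,"ty":0,"tz":2,"rx":0,"ry":0,"rz":0,"gripper":0},
  {"tx":0,"ty":0,"tz":0,"rx":0,"ry":0,"rz":0,"gripper":0},
  {"tx":0,"ty":0,"tz":0,"rx":0,"ry":0,"rz":0,"gripper":0},
])

```text
clock: 4.75
eef_pos: [555.3, 325.7, 36.6]
tcp_rot: [-3.141, 0.0, 1.517]
contact_force: [0.6, -0.2, 0.3]
opening: 0.499
```

```bash
python3 look.py w2; python3 -c "
from rig import r
print(r.sense()['tcp_rot'])"
```

```text
tcp lane [-247.39035647  -10.92364249] 36.569234144439356 F [ 0.61618804 -0.16781104  0.2605006 ] 4.75
carton lane [-257.36882157   21.78581327] yaw 1.5738468 size [11.85639477 22.29412079] bbox 350 424 317 351 z 84.11983944860594
[ 3.14072331e+00 -6.75960971e-04  1.51606822e+00]
```

View pics/w2.png

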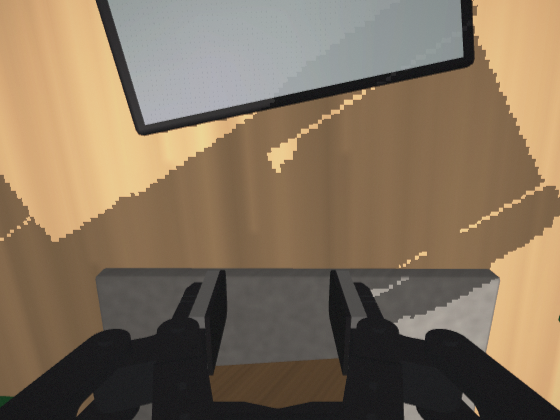

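Looking down between the fingers, I see the board edge at row 268, the phone beyond at row 130, and the carton's rear edge at row 362. The fingers straddle the carton's width, so I'll push gently until both make contact.

Request:
move_arm([
  {"tx":-0.6,"ty":0,"tz":0,"rx":0,"ry":0,"rz":0,"gripper":0},
  {"tx":-0.6,"ty":0,"tz":0,"rx":0,"ry":0,"rz":0.1,"gripper":0},
  {"tx":-0.6,"ty":0,"tz":0,"rx":0,"ry":0,"rz":0,"gripper":0},
  {"tx":-0.6,"ty":0,"tz":0,"rx":0,"ry":0,"rz":0,"gripper":0},
  {"tx":-0.6,"ty":0,"tz":0,"rx":0,"ry":0,"rz":0,"gripper":0},
  {"tx":-0.6,"ty":0,"tz":0,"rx":0,"ry":0,"rz":0,"gripper":0},
  {"tx":-0.6,"ty":0,"tz":0,"rx":0,"ry":0,"rz":0,"gripper":0},
  {"tx":-0.5,"ty":0,"tz":0,"rx":0,"ry":0,"rz":0,"gripper":0},
  {"tx":-0.5,"ty":0,"tz":0,"rx":0,"ry":0,"rz":0,"gripper":0},
])

```text
clock: 5.7
eef_pos: [553.2, 272.6, 36.4]
tcp_rot: [3.141, -0.0, 1.513]
contact_force: [0.9, 2.0, 0.2]
opening: 0.503
```

```bash
cat >top.py <<'E'
import sys
from h import *
s=r.sense();p,d=r.grab_frame("top");m=r.camera_model("top");cv2.imwrite(f"pics/{sys.argv[1]}.png",cv2.resize(p[150:290,150:380,::-1],None,fx=3.4,fy=3.4,interpolation=cv2.INTER_CUBIC))
W=cloud(d,m);L=lane(W)
print("tcp lane",lane(s["eef_pos"]).round(1),s["eef_pos"][2],"yawlane",s["tcp_rot"][2]-(A+np.pi),"F",s["contact_force"].round(1),s["clock"])
k=(abs(W[...,2]-82)<3)&(abs(L[...,1])<65)&(abs(L[...,0])<240)
hsv=cv2.cvtColor(p,cv2.COLOR_RGB2HSV);k&=(hsv[...,1]>60)|(hsv[...,2]>120)
n,lab,st,_=cv2.connectedComponentsWithStats(k.astype(np.uint8))
k=lab==1+np.argmax(st[1:,4]);v,u=np.nonzero(k)
l=lane(plane(np.c_[u,v],82,m));c,sz,a=cv2.minAreaRect(l.astype(np.float32))
a=(a+45)%90-45;print("carton lane",np.round(c,1),"yaw",round(np.radians(a),3),"size",np.round(sz,1),k.sum())
# side edges: y range by x slices ; front edge by y slices
b=np.round(l[:,0]/4)*4
e=np.array([[x,l[b==x,1].min(),l[b==x,1].max()] for x in np.unique(b) if (b==x).sum()>8])[2:-2]
for i,n in((1,"near"),(2,"far")):
    f=np.polyfit(e[:,0],e[:,i],1);print(n,"edge slope",f[0].round(3),"y mid",np.polyval(f,np.mean(e[:,0])).round(1))
b=np.round(l[:,1]/4)*4
e=np.array([[y,l[b==y,0].max()] for y in np.unique(b) if (b==y).sum()>8])[2:-2]
f=np.polyfit(e[:,0],e[:,1],1);print("front edge x",e[:,1].mean().round(1),"yaw",(-f[0]).round(3))
E
python3 top.py t1
```

```text
tcp lane [-194.3  -10. ] 36.35210355136802 yawlane -0.001916028518720525 F [0.9 2.  0.2] 5.7
carton lane [-126.2  -12.7] yaw 0.017 size [111.4  89.7] 1570
near edge slope 0.011 y mid -56.4
far edge slope 0.012 y mid 31.0
front edge x -71.9 yaw 0.021
```

View pics/t1.png

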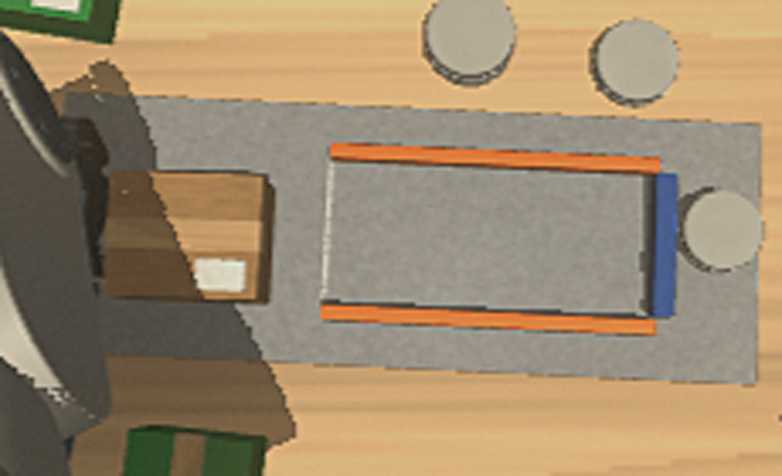

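The two-finger contact straightened the carton to about 0.015 rad. It sits at lane (-126,-12.7), front face at -72, and the mouth is at -30. It needs about +12 mm sideways before the mouth, so I'll try a diagonal push and check for slip.

Request:
move_arm([
  {"tx":-0.3,"ty":0.1,"tz":0,"rx":0,"ry":0,"rz":0,"gripper":0},
  {"tx":-0.3,"ty":0.1,"tz":0,"rx":0,"ry":0,"rz":0,"gripper":0},
  {"tx":-0.3,"ty":0.1,"tz":0,"rx":0,"ry":0,"rz":0,"gripper":0},
  {"tx":-0.3,"ty":0.1,"tz":0,"rx":0,"ry":0,"rz":0,"gripper":0},
  {"tx":-0.3,"ty":0.1,"tz":0,"rx":0,"ry":0,"rz":0,"gripper":0},
])

```text
clock: 6.25
eef_pos: [557.2, 257.4, 36.3]
tcp_rot: [-3.142, -0.0, 1.513]
contact_force: [0.0, 3.0, -0.8]
opening: 0.498
```

```bash
python3 top.py t2
```

```text
tcp lane [-179.4   -5.2] 36.28501371452169 yawlane -0.001924144554408036 F [ 0.   3.  -0.8] 6.25
carton lane [-112.4   -8.6] yaw -0.004 size [ 89.8 112.5] 1565
near edge slope -0.005 y mid -52.4
far edge slope 0.013 y mid 34.8
front edge x -57.6 yaw 0.015
```

Little slip: the carton followed 4.1 of 4.8 mm. I'll continue diagonally.

Request:
move_arm([
  {"tx":-0.3,"ty":0.12,"tz":0,"rx":0,"ry":0,"rz":0,"gripper":0},
  {"tx":-0.3,"ty":0.12,"tz":0,"rx":0,"ry":0,"rz":0,"gripper":0},
  {"tx":-0.3,"ty":0.12,"tz":0,"rx":0,"ry":0,"rz":0,"gripper":0},
  {"tx":-0.3,"ty":0.12,"tz":0,"rx":0,"ry":0,"rz":0,"gripper":0},
  {"tx":-0.3,"ty":0.12,"tz":0,"rx":0,"ry":0,"rz":0,"gripper":0},
  {"tx":-0.3,"ty":0.12,"tz":0,"rx":0,"ry":0,"rz":0,"gripper":0},
])

```text
clock: 6.9
eef_pos: [563.3, 238.9, 36.3]
tcp_rot: [-3.142, 0.0, 1.513]
contact_force: [-1.2, 1.5, -0.6]
opening: 0.497
```

```bash
python3 top.py t3
```

```text
tcp lane [-161.2    2. ] 36.26706864037243 yawlane -0.002028538124250412 F [-1.2  1.5 -0.6] 6.9
carton lane [-92.9  -1.5] yaw -0.003 size [ 89.8 109.6] 1516
near edge slope -0.002 y mid -45.1
far edge slope -0.003 y mid 42.3
front edge x -39.4 yaw -0.013
```

View pics/t3.png

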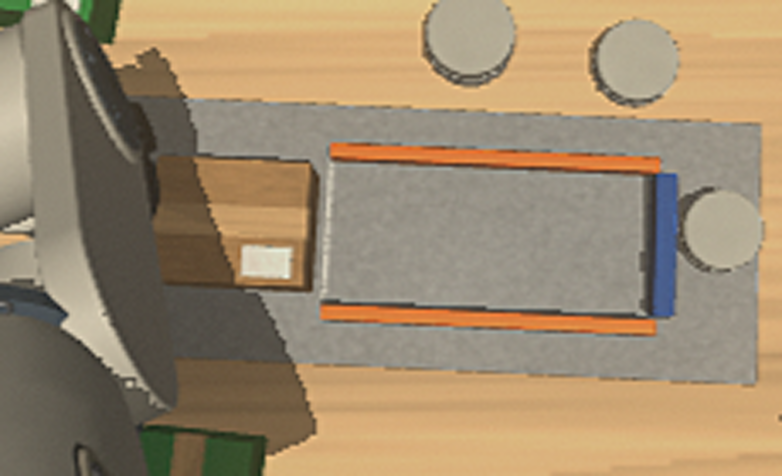

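The carton (px 155–315 × 155–290 in the crop) is now centred and straight in front of the mouth (line at column 328), at y about -1.5. I'll push straight on into the lane.

Request:
move_arm([
  {"tx":-0.4,"ty":0.02,"tz":0,"rx":0,"ry":0,"rz":0,"gripper":0},
  {"tx":-0.4,"ty":0.02,"tz":0,"rx":0,"ry":0,"rz":0,"gripper":0},
  {"tx":-0.4,"ty":0.02,"tz":0,"rx":0,"ry":0,"rz":0,"gripper":0},
  {"tx":-0.4,"ty":0.02,"tz":0,"rx":0,"ry":0,"rz":0,"gripper":0},
  {"tx":-0.4,"ty":0,"tz":0,"rx":0,"ry":0,"rz":0,"gripper":0},
  {"tx":-0.4,"ty":0,"tz":0,"rx":0,"ry":0,"rz":0,"gripper":0},
  {"tx":-0.4,"ty":0,"tz":0,"rx":0,"ry":0,"rz":0,"gripper":0},
  {"tx":-0.4,"ty":0,"tz":0,"rx":0,"ry":0,"rz":0,"gripper":0},
  {"tx":-0.4,"ty":0,"tz":0,"rx":0,"ry":0,"rz":0,"gripper":0},
  {"tx":-0.4,"ty":0,"tz":0,"rx":0,"ry":0,"rz":0,"gripper":0},
])

```text
clock: 7.95
eef_pos: [561.7, 198.9, 36.3]
tcp_rot: [-3.142, -0.0, 1.513]
contact_force: [0.2, 1.7, -0.4]
opening: 0.498
```

```bash
python3 top.py t4
```

```text
tcp lane [-121.2    2.6] 36.279011227242236 yawlane -0.0019421394959031613 F [ 0.2  1.7 -0.4] 7.95
carton lane [-49.9  -0.7] yaw -0.002 size [ 89.8 103. ] 1365
near edge slope -0.114 y mid -42.9
far edge slope -0.008 y mid 42.6
front edge x 0.5 yaw -0.004
```

Request:
move_arm([
  {"tx":-0.6,"ty":0,"tz":0,"rx":0,"ry":0,"rz":0,"gripper":0},
  {"tx":-0.6,"ty":0,"tz":0,"rx":0,"ry":0,"rz":0,"gripper":0},
  {"tx":-0.6,"ty":0,"tz":0,"rx":0,"ry":0,"rz":0,"gripper":0},
  {"tx":-0.6,"ty":0,"tz":0,"rx":0,"ry":0,"rz":0,"gripper":0},
  {"tx":-0.6,"ty":0,"tz":0,"rx":0,"ry":0,"rz":0,"gripper":0},
  {"tx":-0.6,"ty":0,"tz":0,"rx":0,"ry":0,"rz":0,"gripper":0},
  {"tx":-0.6,"ty":0,"tz":0,"rx":0,"ry":0,"rz":0,"gripper":0},
  {"tx":-0.6,"ty":0,"tz":0,"rx":0,"ry":0,"rz":0,"gripper":0},
  {"tx":-0.6,"ty":0,"tz":0,"rx":0,"ry":0,"rz":0,"gripper":0},
  {"tx":-0.5,"ty":0,"tz":0,"rx":0,"ry":0,"rz":0,"gripper":0},
])

```text
clock: 9.0
eef_pos: [558.2, 139.8, 36.3]
tcp_rot: [-3.142, 0.0, 1.513]
contact_force: [0.5, 1.4, -0.0]
opening: 0.497
```

```bash
python3 top.py t5
```

```text
tcp lane [-62.    2.5] 36.29307126571664 yawlane -0.0020841303924157284 F [ 0.5  1.4 -0. ] 9.0
carton lane [22.5 -0.6] yaw 0.047 size [77.8 89.9] 1047
near edge slope -0.06 y mid -44.1
far edge slope -0.011 y mid 43.0
front edge x 59.7 yaw -0.001
```

View pics/t5.png

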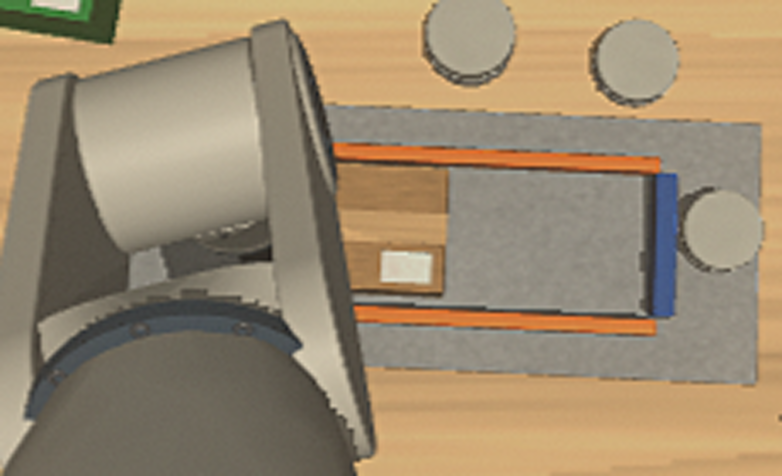

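The carton is centred in the lane with its front at column 447, and free gaps show on both sides. The slightly smaller far gap is parallax. I'll continue.

Request:
move_arm([
  {"tx":-0.6,"ty":0,"tz":0,"rx":0,"ry":0,"rz":0,"gripper":0},
  {"tx":-0.6,"ty":0,"tz":0,"rx":0,"ry":0,"rz":0,"gripper":0},
  {"tx":-0.6,"ty":0,"tz":0,"rx":0,"ry":0,"rz":0,"gripper":0},
  {"tx":-0.6,"ty":0,"tz":0,"rx":0,"ry":0,"rz":0,"gripper":0},
  {"tx":-0.6,"ty":0,"tz":0,"rx":0,"ry":0,"rz":0,"gripper":0},
  {"tx":-0.6,"ty":0,"tz":0,"rx":0,"ry":0,"rz":0,"gripper":0},
  {"tx":-0.6,"ty":0,"tz":0,"rx":0,"ry":0,"rz":0,"gripper":0},
  {"tx":-0.6,"ty":0,"tz":0,"rx":0,"ry":0,"rz":0,"gripper":0},
  {"tx":-0.6,"ty":0,"tz":0,"rx":0,"ry":0,"rz":0,"gripper":0},
  {"tx":-0.6,"ty":0,"tz":0,"rx":0,"ry":0,"rz":0,"gripper":0},
  {"tx":-0.6,"ty":0,"tz":0,"rx":0,"ry":0,"rz":0,"gripper":0},
])

```text
clock: 10.15
eef_pos: [554.4, 73.9, 36.3]
tcp_rot: [3.142, 0.0, 1.513]
contact_force: [-0.1, 1.2, -0.1]
opening: 0.501
```

```bash
python3 top.py t6
```

```text
tcp lane [4.  2.4] 36.307782141484005 yawlane -0.001903340798893094 F [-0.1  1.2 -0.1] 10.15
carton lane [102.7  -1.7] yaw 0.045 size [48.5 89.7] 644
near edge slope -0.496 y mid -40.6
far edge slope 0.027 y mid 42.8
front edge x 125.5 yaw -0.001
```

Request:
move_arm([
  {"tx":-0.6,"ty":0,"tz":0,"rx":0,"ry":0,"rz":0,"gripper":0},
  {"tx":-0.6,"ty":0,"tz":0,"rx":0,"ry":0,"rz":0,"gripper":0},
  {"tx":-0.6,"ty":0,"tz":0,"rx":0,"ry":0,"rz":0,"gripper":0},
  {"tx":-0.6,"ty":0,"tz":0,"rx":0,"ry":0,"rz":0,"gripper":0},
  {"tx":-0.6,"ty":0,"tz":0,"rx":0,"ry":0,"rz":0,"gripper":0},
  {"tx":-0.6,"ty":0,"tz":0,"rx":0,"ry":0,"rz":0,"gripper":0},
  {"tx":-0.6,"ty":0,"tz":0,"rx":0,"ry":0,"rz":0,"gripper":0},
  {"tx":-0.6,"ty":0,"tz":0,"rx":0,"ry":0,"rz":0,"gripper":0},
  {"tx":-0.6,"ty":0,"tz":0,"rx":0,"ry":0,"rz":0,"gripper":0},
  {"tx":-0.6,"ty":0,"tz":0,"rx":0,"ry":0,"rz":0,"gripper":0},
  {"tx":-0.6,"ty":0,"tz":0,"rx":0,"ry":0,"rz":0,"gripper":0},
  {"tx":-0.6,"ty":0,"tz":0,"rx":0,"ry":0,"rz":0,"gripper":0},
])

```text
clock: 11.4
eef_pos: [550.2, 2.0, 36.3]
tcp_rot: [-3.142, 0.0, 1.513]
contact_force: [-0.3, 2.3, -0.7]
opening: 0.499
```

```bash
python3 top.py t7
```

```text
tcp lane [76.   2.2] 36.25201642576609 yawlane -0.0019583329013170836 F [-0.3  2.3 -0.7] 11.4
carton lane [119.1 -27.8] yaw 0.047 size [59.9 36.1] 297
near edge slope -0.029 y mid -44.3
far edge slope 0.189 y mid -13.4
front edge x 146.4 yaw 0.156
```

View pics/t7.png

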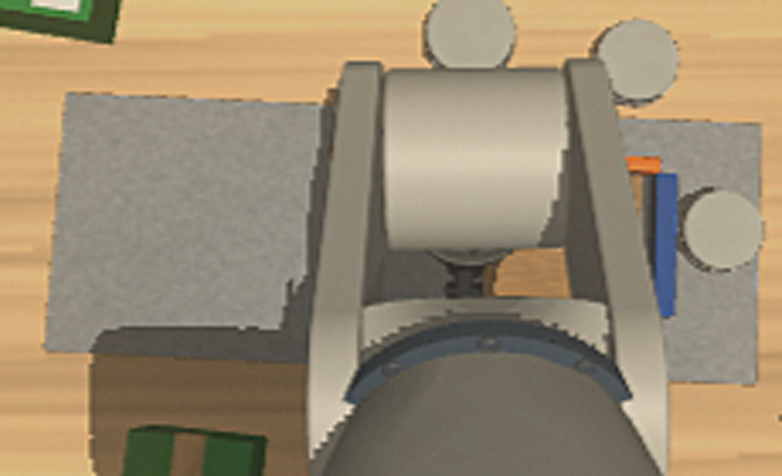

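The carton's front is visible at column 644 and the stop at 657, so about 16 mm remain. I'll creep up and watch the force.

Request:
move_arm([
  {"tx":-0.3,"ty":0,"tz":0,"rx":0,"ry":0,"rz":0,"gripper":0},
  {"tx":-0.3,"ty":0,"tz":0,"rx":0,"ry":0,"rz":0,"gripper":0},
  {"tx":-0.3,"ty":0,"tz":0,"rx":0,"ry":0,"rz":0,"gripper":0},
  {"tx":-0.3,"ty":0,"tz":0,"rx":0,"ry":0,"rz":0,"gripper":0},
])

```text
clock: 11.85
eef_pos: [549.6, -9.6, 36.3]
tcp_rot: [3.142, -0.0, 1.513]
contact_force: [-0.2, 1.8, -0.3]
opening: 0.499
```

Request:
move_arm([
  {"tx":-0.1,"ty":0,"tz":0,"rx":0,"ry":0,"rz":0,"gripper":0},
  {"tx":-0.1,"ty":0,"tz":0,"rx":0,"ry":0,"rz":0,"gripper":0},
])

```text
clock: 12.05
eef_pos: [549.5, -11.5, 36.3]
tcp_rot: [3.142, -0.0, 1.513]
contact_force: [0.9, 2.3, -0.4]
opening: 0.499
```

Request:
move_arm([
  {"tx":-0.1,"ty":0,"tz":0,"rx":0,"ry":0,"rz":0,"gripper":0},
  {"tx":-0.05,"ty":0,"tz":0,"rx":0,"ry":0,"rz":0,"gripper":0},
])

```text
clock: 12.25
eef_pos: [549.4, -12.9, 36.3]
tcp_rot: [-3.142, -0.0, 1.513]
contact_force: [0.5, 1.5, 1.0]
opening: 0.496
```

Request:
move_arm([
  {"tx":-0.1,"ty":0,"tz":0,"rx":0,"ry":0,"rz":0,"gripper":0},
  {"tx":0,"ty":0,"tz":0,"rx":0,"ry":0,"rz":0,"gripper":0},
])

```text
clock: 12.45
eef_pos: [549.2, -13.6, 36.3]
tcp_rot: [-3.141, -0.0, 1.513]
contact_force: [-0.3, 4.1, 0.3]
opening: 0.497
```

Request:
move_arm([
  {"tx":-0.1,"ty":0,"tz":0,"rx":0,"ry":0,"rz":0,"gripper":0},
  {"tx":0,"ty":0,"tz":0,"rx":0,"ry":0,"rz":0,"gripper":0},
])

```text
clock: 12.65
eef_pos: [549.2, -13.8, 36.4]
tcp_rot: [-3.141, -0.002, 1.512]
contact_force: [-0.4, 10.2, 1.5]
opening: 0.5
```

The force rose to 10 N, so the carton is against the stop. I'll retreat straight back, then up.

Request:
move_arm([
  {"tx":0.3,"ty":0,"tz":0,"rx":0,"ry":0,"rz":0,"gripper":0},
  {"tx":1,"ty":0,"tz":0,"rx":0,"ry":0,"rz":0,"gripper":0},
  {"tx":2,"ty":0,"tz":0,"rx":0,"ry":0,"rz":0,"gripper":0},
  {"tx":2,"ty":0,"tz":0,"rx":0,"ry":0,"rz":0,"gripper":0},
  {"tx":0,"ty":0,"tz":-3,"rx":0,"ry":0,"rz":0,"gripper":0},
  {"tx":0,"ty":0,"tz":-4,"rx":0,"ry":0,"rz":0,"gripper":0},
  {"tx":2,"ty":0,"tz":-4,"rx":0,"ry":0,"rz":0,"gripper":0},
  {"tx":4,"ty":0,"tz":-4,"rx":0,"ry":0,"rz":0,"gripper":0},
  {"tx":4,"ty":0,"tz":-3,"rx":0,"ry":0,"rz":0,"gripper":0},
  {"tx":4,"ty":0,"tz":0,"rx":0,"ry":0,"rz":0,"gripper":0},
  {"tx":4,"ty":0,"tz":0,"rx":0,"ry":0,"rz":0,"gripper":0},
  {"tx":3,"ty":0,"tz":0,"rx":0,"ry":0,"rz":0,"gripper":0},
])

```text
clock: 13.85
eef_pos: [564.1, 245.6, 212.1]
tcp_rot: [3.141, -0.0, 1.513]
contact_force: [-0.0, -0.3, 0.5]
opening: 0.499
```

```bash
python3 top.py t8
```

```text
tcp lane [-168.     2.4] 212.1165994325891 yawlane -0.0011422145712656206 F [-0.  -0.3  0.5] 13.85
carton lane [158.8  -1. ] yaw -0.002 size [ 89.9 109.7] 1547
near edge slope 0.001 y mid -44.7
far edge slope 0.001 y mid 42.7
front edge x 212.5 yaw -0.011
```

View pics/t8.png

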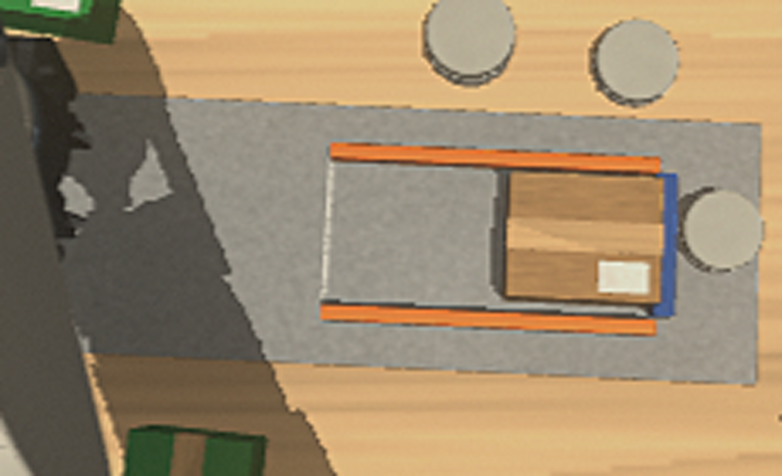

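The carton (px 505–662 × 172–302) is flush against the blue stop at lane (158.8, -1.0) with yaw about 0. The hand is clear, so I'm handing in.

```bash
python3 -c "
from rig import r
print(r.sign_off())"
```

```text
the job is handed in; nothing more can be done
None
```

I pushed the brown carton down the lane with the half-open fingers until it met the blue stop, then backed the hand away and handed the job in at about 14 s. The green look-alikes and the bystanders stayed out of the push path. I did not measure the bystanders again at the end.

- **Push:** Two-finger contact straightened the carton first. A diagonal push then moved it about 11 mm sideways before the mouth, and the rest was a straight push.
- **Contact with the stop:** The wrist force rose from about 2 N to 10 N at the end of the push.
- **Last top-camera check:** The carton's centre is at lane x = 158.8 mm, y = -1.0 mm, with a yaw of about -0.002 rad, all inside the tolerances. The hand is 212 mm up and touching nothing.
- **Small disagreements:** Early in the job, the wrist and top cameras differed by 1–2 mm in y. The front edge read 212.5 mm at the end, while centre plus half the length gives 213.8 mm. Both are within calibration error.
- **Not verified:** The arm hid most of the carton from the top camera in the last part of the lane, so I could not watch the rail gaps there. Neither the forces nor the pictures showed any rail contact.

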